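Load the indicator vials into their incubators by colour

TASK

Put the three sterilisation indicator vials on to incubate: stand each one upright, right down in the incubator well that has the colour of its cap, one at a time in the order red, yellow, green, because they are read off in that order. Leave the spare vial with the white cap where it is in its rack, and do not disturb the brown dropper bottle.

Things in the scene. Friction and masses are not known exactly. Their poses are not given: they have to be found in the camera images.
- vial_red: Loose screw-cap test vial, white round body 13.6 mm in diameter, red ribbed cap 17 mm in diameter from 55 to 68 mm above its foot; 68 mm tall, about 16 g. Origin: centre of its underside; z up along its axis. It starts upright in an end hole of one of the two racks. It goes into the red well.
- vial_yellow: Loose screw-cap test vial, white round body 13.6 mm in diameter, yellow ribbed cap 17 mm in diameter from 55 to 68 mm above its foot; 68 mm tall, about 16 g. Origin: centre of its underside; z up along its axis. It starts upright in an end hole of one of the two racks. It goes into the yellow well.
- vial_green: Loose screw-cap test vial, white round body 13.6 mm in diameter, green ribbed cap 17 mm in diameter from 55 to 68 mm above its foot; 68 mm tall, about 16 g. Origin: centre of its underside; z up along its axis. It starts upright in an end hole of one of the two racks. It goes into the green well.
- vial_white: Loose screw-cap test vial, white round body 13.6 mm in diameter, white ribbed cap 17 mm in diameter from 55 to 68 mm above its foot; 68 mm tall, about 16 g. Origin: centre of its underside; z up along its axis. It starts upright in an end hole of one of the two racks. Spare: it stays where it is.
- rack_a: Blue four-hole vial rack, 32 x 100 x 33 mm, fixed on the beige sink counter, which is 5 mm higher than the table (z = 0). Origin: centre of its underside; y along its length, z up. Two vials stand in its end holes (y = +33 and -33 mm), feet 4 mm above its underside; the middle holes are empty. Top plate 33 mm up: lift a vial straight up 32 mm to clear it; play in the hole 2 mm.
- rack_b: Blue four-hole vial rack, 32 x 100 x 33 mm, fixed on the beige sink counter, which is 5 mm higher than the table (z = 0). Origin: centre of its underside; y along its length, z up. Two vials stand in its end holes (y = +33 and -33 mm), feet 4 mm above its underside; the middle holes are empty. Top plate 33 mm up: lift a vial straight up 32 mm to clear it; play in the hole 2 mm.
- well_red: Single-well vial incubator, fixed to the table: flat grey foot 84 x 66 x 8 mm with a round red well body 47 mm in diameter, its rim 42 mm above the table. The round well, open at the top, is 32 mm wide and 30 mm deep, with a flat floor 12 mm above the table. Origin: on the well's axis, at table height; z up.
- well_yellow: Single-well vial incubator, fixed to the table: flat grey foot 84 x 66 x 8 mm with a round yellow well body 47 mm in diameter, its rim 42 mm above the table. The round well, open at the top, is 32 mm wide and 30 mm deep, with a flat floor 12 mm above the table. Origin: on the well's axis, at table height; z up.
- well_green: Single-well vial incubator, fixed to the table: flat grey foot 84 x 66 x 8 mm with a round green well body 47 mm in diameter, its rim 42 mm above the table. The round well, open at the top, is 32 mm wide and 30 mm deep, with a flat floor 12 mm above the table. Origin: on the well's axis, at table height; z up.
- dropper: Brown dropper bottle with a black teat, loose, 34 mm in diameter and 102 mm tall, standing among the racks and wells. Bystander: leave it alone. Origin: centre of its underside.
There are look-alikes about, which are no part of the job. Leave any black look-alike of the vial_red alone.

How it is judged:
On the way, in this order (a step that is already met when the one before it is completed fails the run):
1. the red vial stands upright on the floor of the incubator well of the same colour, released; the vials further on in the order are still in the racks (horizontal distance between vial_red and well_red below 0.012 m and z of vial_red in the frame of well_red below 0.018 m and angle between vial_red's own z axis and vertical below 0.15 rad and contact force between vial_red and the fingers below 0.05 N and distance of each of vial_yellow, vial_green from where it was at the start of the episode below 0.03 m), for 0.2 s.
2. the red, yellow vials stand upright on the floor of the incubator well of the same colour, released; the vials further on in the order are still in the racks (horizontal distance between vial_red and well_red below 0.012 m and z of vial_red in the frame of well_red below 0.018 m and angle between each of vial_red, vial_yellow's own z axis and vertical below 0.15 rad and contact force between each of vial_red, vial_yellow and the fingers below 0.05 N and horizontal distance between vial_yellow and well_yellow below 0.012 m and z of vial_yellow in the frame of well_yellow below 0.018 m and distance of vial_green from where it was at the start of the episode below 0.03 m), for 0.2 s.
3. the red, yellow, green vials stand upright on the floor of the incubator well of the same colour, released (horizontal distance between vial_red and well_red below 0.012 m and z of vial_red in the frame of well_red below 0.018 m and angle between each of vial_red, vial_yellow, vial_green's own z axis and vertical below 0.15 rad and contact force between each of vial_red, vial_yellow, vial_green and the fingers below 0.05 N and horizontal distance between vial_yellow and well_yellow below 0.012 m and z of vial_yellow in the frame of well_yellow below 0.018 m and horizontal distance between vial_green and well_green below 0.012 m and z of vial_green in the frame of well_green below 0.018 m), for 0.2 s.
At the end, for the whole second after the job is handed in: Each vial stands released and at rest in the well of its own colour: foot under 18 mm above the table, within 12 mm of the well axis, tilt under 0.15 rad. The white-capped vial is within 12 mm of its start (tilt under 0.25), the dropper bottle within 15 mm of its start and upright (all of step 3 and linear speed of each of vial_red, vial_yellow, vial_green below 0.02 m/s and distance of vial_white from where it was at the start of the episode below 0.012 m and angle between vial_white's own z axis and vertical below 0.25 rad and distance of dropper from where it was at the start of the episode below 0.015 m and angle between dropper's own z axis and vertical below 0.15 rad); the robot touches nothing.
It fails at once if the spare white-capped vial is lifted or pulled from its place (over 20 mm) (distance of vial_white from where it was at the start of the episode above 0.02 m).
It fails at once if the dropper bottle is knocked over or pushed more than 30 mm (distance of dropper from where it was at the start of the episode above 0.03 m or angle between dropper's own z axis and vertical above 0.4 rad).
It also fails if it takes over 96 s, if anything falls off the work surface, if the arm or the gripper's body presses on something with over 40 N, if the wrist force passes 120 N, or if a joint passes its speed limit or range.

ROBOT

A 6-joint arm with a two-finger parallel gripper is mounted at the origin on a cart in front of the work surface, level with it; the furniture and walls round the work are solid. World frame = base frame: x ahead of the robot, y to its left, z up, the work surface at z = 0. Lengths are in m, angles in rad, forces in N, time in s.
With the tool pointing down it reaches from about 0.275 to 0.875 m from the base axis. Payload 12.5 kg.
Tool frame: the origin (TCP) lies on the mounting face of the last link; the fingertips stand 173 mm ahead of it and the grasp point (between the pads) lies 155 mm ahead of it; y points along the fingers, z is the direction in which the jaws open and shut, and the axes are right-handed (so a half turn about y gives the same grasp; the last joint's range is limited). The gripper opens to 85 mm and grips with 20 to 120 N. Pads are 22 mm wide; open, the fingers measure 114 mm over their backs; the gripper's body (76 mm by 85 mm) begins 54 mm behind the grasp point. The pads swing forward as they close: fully open they stand 13 mm farther back than shut.
Start: joints at [-1.201, 0.351, 1.652, -0, 1.139, -0.085], TCP at [0.242, -0.494, 0.405] pointing down, gripper open.
Joint ranges: [-2.75, 2.75], [-0.79, 2.1], [0.01, 2.65], [-1.57, 4.71], [0.07, 3.14], [-2.87, 2.87]. Speed limits (rad/s): [2.22, 2.22, 2.79, 3.14, 3.14, 3.14].

INTERFACE

Orientations are given as a unit quaternion [w, x, y, z].
In Python, from bench import bot gives the robot as it stands. The module is installed in compiled form; this text tells all that it offers. Calls block until the motion is done:
- bot.reach(position, orientation): joint-space move of the TCP to a pose.
- bot.move_l(position, orientation=None, vel=0.15): straight line of the TCP; orientation=None keeps the orientation; vel is the mean speed in m/s.
- bot.set_joints(angles): joint-space move.
- bot.command_gripper(opening, grip_force=None): finger opening in m; grip_force is the grip in N (None keeps the last); returns when the fingers have stopped.
- bot.wait(seconds).
- bot.inverse_kinematics(position, orientation): joint angles nearest the present ones, or None.
- bot.sense(): the state.
- bot.camera(name): name is "scene" or "top"; returns a dict with "img" (480x640x3 uint8, red, green, blue), "depth" (480x640 float32, m along the optical axis (not along the pixel's ray), 0 where there is no reading), "mtx" (3x3 intrinsics, pixels), "R" (3x3) and "t" (3): a world point X has camera coordinates R X + t. Camera axes: x right, y down, z forward; pixel columns grow to the right and rows downward; lengths in m; the calibration is good to about 2 mm. A picture is of the moment at which its call begins.
A pose or a line that the arm cannot do raises bot.Unreachable and nothing moves.
- bot.job_done(): hands the job in, once; it reports no verdict.
Trained networks look in a picture, given as the dict that the camera call returned (one of the last four; its "shot" number tells which), for a name from the list of things; names that differ only in an ending like _2 or _b are one class to them, and where a whole thing is asked for, a point or a joint stands for the part that bears it (a point fixed in the world has none). Each returns a list of dicts, best first, with "p" (0 to 1); they miss things now and then, are a little off and sometimes report something else, mostly with a low value. They report only what shows in the picture. A call takes as long as a camera call. They do not tell look-alikes from the thing itself.
- bot.find_in(picture, name): "centre" ([column, row] in pixels, amid what is visible of it).
The state is a dict: "t": time; "joints": joint angles; "qd": joint speeds; "joint_torque": joint torques, N m; "tool_pos": TCP position; "tool_rot": TCP orientation; "force": force on the tool from outside, world axes, zero at the start; "wrist_torque": the same for the moment, N m; "gripper_width": finger opening in m.
Only numpy, scipy, OpenCV 4.12 (cv2) and the standard library are available. Lean on these libraries where they do the work, as an engineer would, in place of code of your own. Each camera call takes 0.05 s, during which the arm holds its last target. There are 200 camera calls.

## Working session

There is one attempt and no reset: what is moved stays moved. The work goes in short steps, each a Python script; the robot and the scene stay as the last script left them, time stands still between calls to the robot, and variables do not carry over. Pictures are saved under pics/ and viewed, about 12 in all and at most 16, crops included, and the job is handed in when it is done.

```bash
mkdir -p pics
cat > h.py <<'E'
from bench import bot
import numpy as np, cv2
def save(c,n,crop=None,s=1):
    im=c["img"]
    if crop: a,b,x,y=crop; im=im[b:y,a:x]
    cv2.imwrite("pics/"+n,cv2.resize(im[:,:,::-1],None,fx=s,fy=s,interpolation=cv2.INTER_CUBIC))
def world(c):
    K,R,t=map(np.asarray,(c["mtx"],c["R"],c["t"])); d=c["depth"]
    v,u=np.mgrid[:480,:640]
    P=np.stack([(u-K[0,2])/K[0,0]*d,(v-K[1,2])/K[1,1]*d,d],-1)
    return (P-t)@R
E
python3 - <<'E'
from h import *
for n in("scene","top"):
    c=bot.camera(n); save(c,n+"1.png"); W=world(c)
    print(n,-np.array(c["R"]).T@c["t"])
    for k in ["vial_red","vial_yellow","vial_green","vial_white","well_red","well_yellow","well_green","rack_a","dropper"]:
        for r in bot.find_in(c,k):
            u,v=map(int,np.round(r["centre"])); print(k,u,v,round(r["p"],2),W[v,u].round(3),c["img"][v,u])
s=bot.sense();print(s["t"],s["tool_rot"],s["tool_pos"])
E
```

```text
scene [0.07243888 0.68715882 0.59122123]
vial_red 331 223 0.53 [ 0.526 -0.046  0.054] [22 22 23]
vial_red 326 268 0.49 [0.445 0.1   0.062] [133 130 120]
vial_yellow 333 246 0.69 [0.469 0.037 0.064] [160 153 134]
vial_yellow 399 204 0.61 [ 0.465 -0.253  0.02 ] [35 88 48]
vial_green 241 333 0.59 [0.469 0.305 0.056] [132 129 120]
vial_white 279 314 0.56 [0.437 0.249 0.07 ] [125 124 119]
well_red 388 235 0.91 [ 0.422 -0.108  0.027] [114  29  27]
well_yellow 322 214 0.84 [ 0.59  -0.109  0.023] [137 111  35]
well_yellow 345 174 0.3 [ 0.625 -0.269  0.049] [125 122 108]
well_green 397 204 0.8 [ 0.47  -0.254  0.018] [37 94 51]
well_green 323 213 0.64 [ 0.589 -0.112  0.024] [135 110  35]
rack_a 335 277 0.95 [0.433 0.087 0.038] [36 62 96]
rack_a 262 341 0.81 [0.462 0.267 0.011] [ 49  80 124]
dropper 345 172 0.93 [ 0.626 -0.269  0.054] [69 47 31]
top [ 3.88881778e-01 -2.68050439e-04  1.15085392e+00]
vial_yellow 297 267 0.51 [0.471 0.039 0.038] [ 78  87 117]
vial_green 369 218 0.68 [ 0.591 -0.137  0.013] [113 111 113]
vial_white 367 286 0.68 [ 0.425 -0.128  0.017] [115 115 115]
vial_white 212 281 0.55 [0.438 0.232 0.077] [129 127 124]
well_red 368 284 0.86 [ 0.43  -0.131  0.014] [116 114 114]
well_red 297 269 0.29 [0.466 0.039 0.038] [ 63  84 122]
well_yellow 369 217 0.84 [ 0.594 -0.137  0.012] [113 111 112]
well_green 425 271 0.71 [ 0.458 -0.262  0.044] [ 62 104  70]
rack_a 202 273 0.94 [0.458 0.265 0.038] [ 60  79 115]
rack_a 290 270 0.66 [0.466 0.058 0.007] [59 71 99]
dropper 431 201 0.54 [ 0.621 -0.278  0.064] [53 45 41]
dropper 369 222 0.27 [ 0.577 -0.134  0.039] [160 136  73]
1.0 [ 0.15943082 -0.15942882  0.6889011  -0.68889733] [ 0.24164222 -0.49405391  0.40469362]
```

View pics/scene1.png

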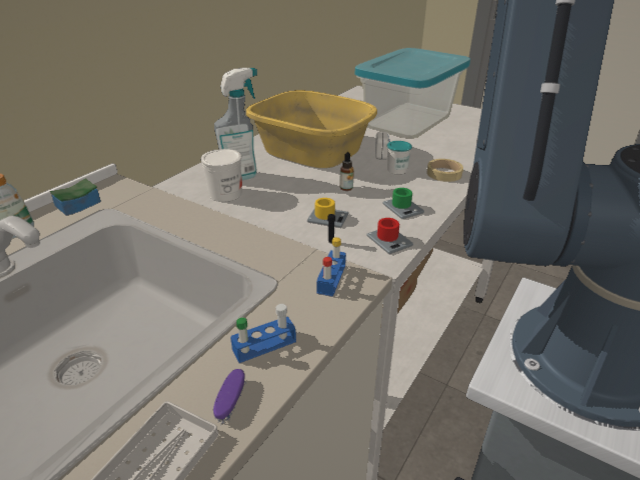

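View pics/top1.png

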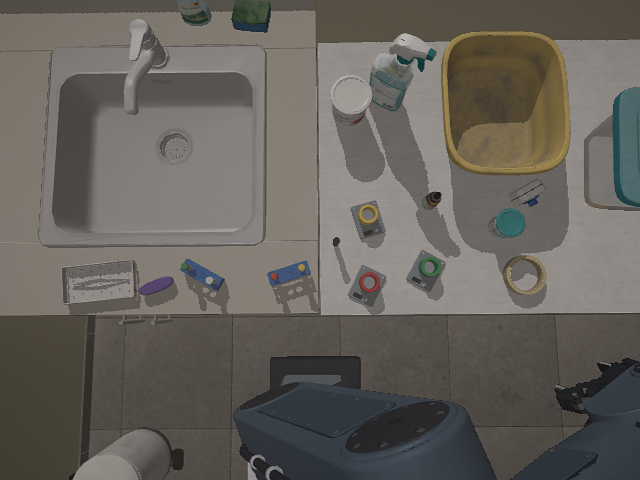

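The scene picture shows the red cap at (327,265), yellow at (336,244), green at (241,325) and white at (282,312). The black look-alike stands at (331,225). The wells are red (388,232), yellow (325,210) and green (402,198), and the dropper is at (346,175). In the top picture the red cap is at (275,276), yellow (302,268), green (186,264), white (219,282) and black (336,241).

Next I measure the caps, wells and racks by colour and depth.

Run:
```python
from h import *
def ray(c,u,v,z):
    K,R,t=map(np.asarray,(c["mtx"],c["R"],c["t"])); o=-R.T@t
    d=R.T@np.linalg.inv(K)@np.array([u,v,1.]); return o+d*(z-o[2])/d[2]
for n,boxes in (("top",dict(vr=(275,276,9),vy=(302,268,9),vg=(186,264,9),vw=(219,282,9),black=(336,241,9),wr=(369,282,16),wy=(369,213,16),wg=(430,267,16),drop=(433,199,11))),
  ("scene",dict(vr=(327,263,12),vy=(336,244,9),vg=(241,325,10),vw=(282,312,12),wr=(388,230,15),wy=(325,209,15),wg=(402,198,15)))):
    c=bot.camera(n); W=world(c); hsv=cv2.cvtColor(c["img"],cv2.COLOR_RGB2HSV)
    for k,(u,v,r) in boxes.items():
        m=np.zeros((480,640),bool); m[v-r:v+r+1,u-r:u+r+1]=1
        z=W[...,2]
        if k[0]=="v": m&=(z>.06)&(z<.085)
        elif k[0]=="w": m&=(z>.036)&(z<.048)
        else: m&=(z>.055)
        h=hsv[...,0].astype(int)
        if k[1]=="r" and k!="drop":m&=((h<8)|(h>172))&(hsv[...,1]>110)
        elif k[1]=="y":m&=(abs(h-25)<8)&(hsv[...,1]>110)
        elif k[1]=="g":m&=(abs(h-65)<20)&(hsv[...,1]>60)
        P=W[m]
        if len(P)<4: print(n,k,"few",len(P)); continue
        vv,uu=np.nonzero(m)
        e=cv2.minEnclosingCircle(P[:,:2].astype(np.float32))
        mid=(P.min(0)+P.max(0))/2
        print(n,k,len(P),"mean",P.mean(0).round(4),"mid",mid.round(4),"circ",np.round(e[0],4),round(e[1],4),"zmax",P[:,2].max().round(3))
    hb=(abs(hsv[...,0].astype(int)-108)<10)&(hsv[...,1]>80)&(W[...,2]>.03)&(W[...,2]<.045)
    for k,(u0,u1) in dict(a=(255,325),b=(170,235)).items():
        if n=="top":
            m=hb.copy(); m[:,:u0]=0;m[:,u1:]=0;m[:250]=0;m[300:]=0
            print(k,m.sum(),cv2.minAreaRect(W[m][:,:2].astype(np.float32)),W[m][:,2].mean())
    save(c,n+"2.png",(170,190,470,310) if n=="top" else (220,160,440,360),2.6 if n=="top" else 2.9)
```

```text
top vr 35 mean [0.4485 0.0914 0.0757] mid [0.4478 0.091  0.0755] circ [0.4481 0.0915] 0.0074 zmax 0.08
top vy 35 mean [0.4677 0.0288 0.0768] mid [0.4677 0.0288 0.0771] circ [0.4676 0.0288] 0.0073 zmax 0.081
top vg 40 mean [0.4726 0.2968 0.0761] mid [0.4725 0.2975 0.0759] circ [0.4723 0.2973] 0.0087 zmax 0.08
top vw 26 mean [0.44   0.2342 0.0741] mid [0.44   0.2342 0.0708] circ [0.44   0.2353] 0.0072 zmax 0.078
top black 42 mean [ 0.5297 -0.0526  0.0675] mid [ 0.53   -0.0527  0.0642] circ [ 0.5297 -0.0529] 0.0079 zmax 0.072
top wr 156 mean [ 0.434  -0.1315  0.0412] mid [ 0.4347 -0.1314  0.042 ] circ [ 0.4345 -0.1313] 0.0231 zmax 0.048
top wy 154 mean [ 0.5962 -0.132   0.0413] mid [ 0.5974 -0.1315  0.0419] circ [ 0.5975 -0.1316] 0.0235 zmax 0.047
top wg 169 mean [ 0.469  -0.2758  0.0413] mid [ 0.4687 -0.2763  0.0415] circ [ 0.469  -0.2764] 0.0236 zmax 0.046
top drop 156 mean [ 0.619  -0.2733  0.1091] mid [ 0.5167 -0.1503  0.6035] circ [ 0.5086 -0.1488] 0.1909 zmax 1.151
a 367 ((0.4575885236263275, 0.05992758274078369), (0.03166519105434418, 0.09840148687362671), 16.82712745666504) 0.03
[... 219 characters left out ...]
irc [0.4463 0.0944] 0.0089 zmax 0.079
scene vy 70 mean [0.4651 0.0335 0.0741] mid [0.4676 0.032  0.073 ] circ [0.4683 0.0318] 0.0104 zmax 0.08
scene vg 109 mean [0.469  0.3014 0.0744] mid [0.47   0.2998 0.0724] circ [0.4714 0.2998] 0.0092 zmax 0.08
scene vw 135 mean [0.4372 0.2444 0.0731] mid [0.4392 0.2422 0.0693] circ [0.439  0.2432] 0.0101 zmax 0.079
scene wr 189 mean [ 0.432  -0.1262  0.0409] mid [ 0.4326 -0.1278  0.0403] circ [ 0.4338 -0.1284] 0.0251 zmax 0.045
scene wy 152 mean [ 0.5953 -0.1271  0.0408] mid [ 0.5957 -0.1284  0.0403] circ [ 0.5966 -0.1285] 0.0243 zmax 0.045
scene wg 149 mean [ 0.4673 -0.2705  0.0409] mid [ 0.4685 -0.2737  0.0405] circ [ 0.4668 -0.2735] 0.0251 zmax 0.045
```

View pics/top2.png

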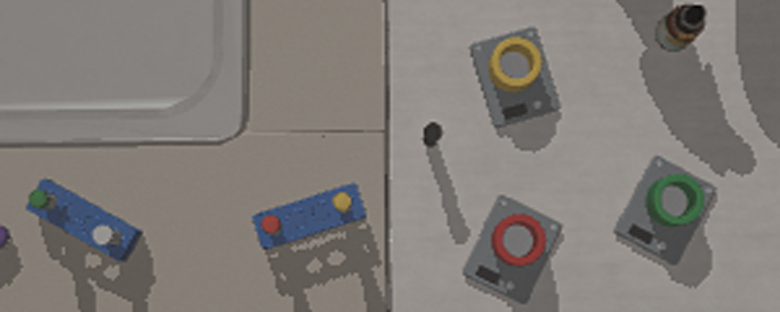

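View pics/scene2.png

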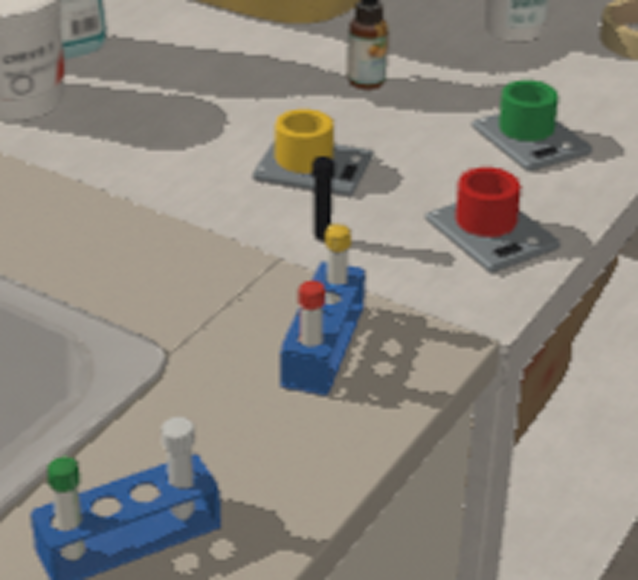

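The choices hold up. Red to yellow measures 65.7 mm against 66 expected, cap tops sit at about 77 mm and rims at 42 mm, and rack fits give 100 x 32 mm. The black look-alike at top (336,241) stands alone and tells itself apart. I grip the caps with the jaws across each rack, red first.

```bash
cat >> h.py <<'E'
from scipy.spatial.transform import Rotation
D=np.array
VIAL=dict(red=D([.4478,.0917]),yellow=D([.4677,.0292]),green=D([.4724,.2973]))
WELL=dict(red=D([.4343,-.1308]),yellow=D([.5972,-.131]),green=D([.4688,-.2758]))
JAW=dict(red=D([.954,.300]),yellow=D([.954,.300]),green=D([.870,-.4926]))
ZG=.0705+.155; UP=.10
def quat(j,s):
    z=s*D([*j,0.]); z/=np.linalg.norm(z); y=D([0,0,-1.])
    return Rotation.from_matrix(np.c_[np.cross(y,z),y,z]).as_quat()[[3,0,1,2]]
def orient(p,j):  # of the two equal grasps, the one with the last joint nearest its middle
    o=[(abs(q[5]),quat(j,s)) for s in(1,-1) for q in[bot.inverse_kinematics(p,quat(j,s))] if q is not None]
    return min(o,key=lambda a:a[0])[1]
def st(m):
    s=bot.sense(); print(m,"t",round(s["t"],1),"w",round(s["gripper_width"],4),"F",np.round(s["force"],1),"p",np.round(s["tool_pos"],4))
def pick(k):
    p=D([*VIAL[k],ZG]); q=orient(p,JAW[k])
    bot.command_gripper(.045,30); bot.reach(p+[0,0,UP],q); bot.move_l(p,vel=.12); st("down")
    bot.command_gripper(0,30); st("closed"); bot.move_l(p+[0,0,UP],vel=.12); st("lifted")
def place(k,off=(0,0)):
    p=D([*(WELL[k]+off),ZG+.004])
    bot.move_l(p+[0,0,UP-.004],orient(p,JAW[k]),vel=.2); bot.move_l(p,vel=.1); st("in")
    bot.command_gripper(.045); st("open"); bot.move_l(p+[0,0,UP],vel=.15); bot.wait(.3)
E
python3 - <<'E'
from h import *
pick("red"); c=bot.camera("scene"); save(c,"r1.png",(240,130,440,330),3)
E
```

```text
down t 4.8 w 0.0452 F [ 0.1  0.4 -0.6] p [0.448  0.0917 0.226 ]
closed t 5.2 w 0.0155 F [-0.8 -0.6  6.3] p [0.448  0.0917 0.226 ]
lifted t 6.1 w 0.0161 F [-0.9 -0.5  0.9] p [0.4476 0.0917 0.3249]
```

View pics/r1.png

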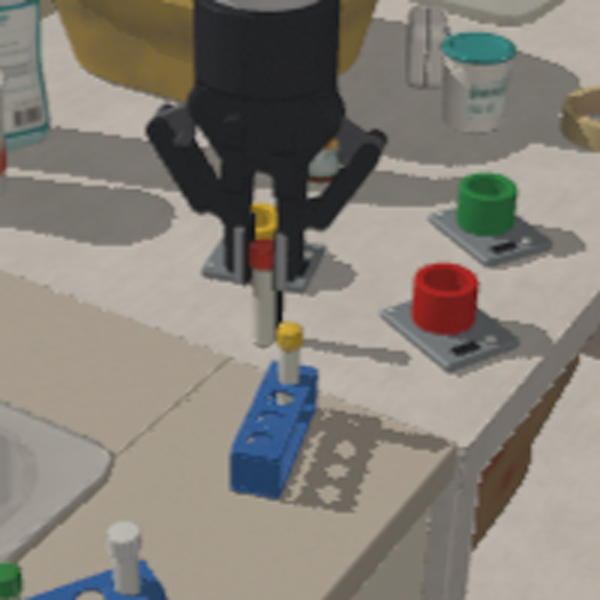

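The red vial hangs upright in the jaws (crop 262,300), and yellow is still in its rack. I place it now.

Run:
```python
from h import *
place("red"); st("end")
p=D([*VIAL["yellow"],ZG]);bot.reach(p+[0,0,UP],orient(p,JAW["yellow"]))
c=bot.camera("scene"); save(c,"r2.png",(340,170,460,290),4)
for k in "vial_red","vial_yellow": print([(np.round(r["centre"]),round(r["p"],2)) for r in bot.find_in(c,k)])
```

```text
in t 8.6 w 0.0156 F [-0.7  0.4 -0.1] p [ 0.4344 -0.1308  0.2296]
open t 9.0 w 0.0451 F [-1.6 -0.5 -0.9] p [ 0.4343 -0.1308  0.2296]
end t 10.1 w 0.0453 F [ 0.3 -0.2  0.1] p [ 0.4343 -0.1308  0.329 ]
[(array([329., 220.]), 0.6), (array([324., 214.]), 0.56)]
[(array([332., 249.]), 0.64)]
```

View pics/r2.png

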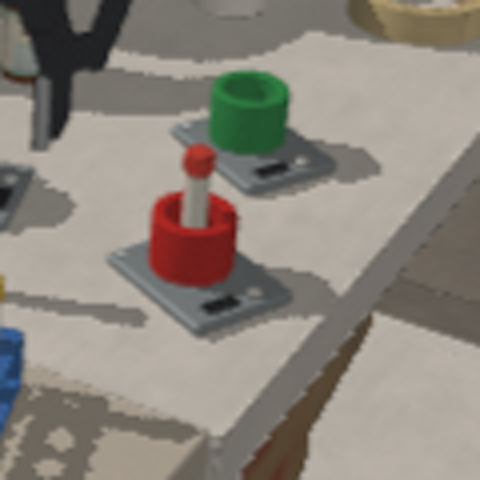

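The red vial stands upright in the middle of the red well (crop 200,200). I check its cap height numerically, then move yellow.

```bash
cat >> h.py <<'E'
def check(k,cam):
    c=bot.camera(cam); W=world(c); d=np.linalg.norm(W[...,:2]-WELL[k],axis=-1)
    P=W[(d<.022)&(W[...,2]>.062)&(W[...,2]<.11)]
    print(k,cam,len(P),"mid",((P.min(0)+P.max(0))/2-[*WELL[k],0]).round(4) if len(P) else "","top z",np.percentile(P[:,2],90).round(4) if len(P) else "")
    return c
E
python3 - <<'E'
from h import *
check("red","scene"); check("red","top")
pick("yellow")
w=bot.sense()["gripper_width"]
if .013<w<.019:
    place("yellow"); p=D([*VIAL["green"],ZG]);bot.reach(p+[0,0,UP],orient(p,JAW["green"]))
    check("yellow","top"); c=check("yellow","scene"); save(c,"y1.png",(230,130,450,350),2.7)
E
```

```text
red scene 76 mid [-0.0002  0.0044  0.0725] top z 0.0809
red top 44 mid [-0.0002 -0.0005  0.0752] top z 0.0824
down t 12.5 w 0.0447 F [-0.3  0.6  0.8] p [0.4679 0.0292 0.226 ]
closed t 12.8 w 0.0157 F [-0.4 -0.   6.7] p [0.4679 0.0292 0.226 ]
lifted t 13.8 w 0.0157 F [ 0.2 -0.6 -0.6] p [0.4675 0.0292 0.3248]
in t 16.1 w 0.0154 F [0.3 1.  0.1] p [ 0.5973 -0.131   0.2297]
open t 16.5 w 0.0452 F [-0.2  0.2  0.7] p [ 0.5972 -0.131   0.2295]
yellow top 43 mid [-0.001  -0.0008  0.0787] top z 0.0815
yellow scene 67 mid [-0.0015  0.0035  0.0719] top z 0.0804
```

View pics/y1.png

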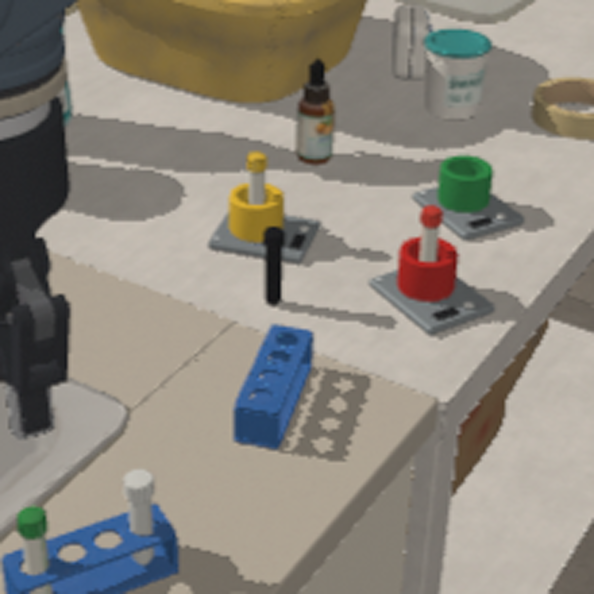

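Red and yellow stand upright in their wells (crop 430,240 and 257,180), and the dropper, black look-alike and white vial are untouched. Green is next.

Run:
```python
from h import *
pick("green")
w=bot.sense()["gripper_width"]
if .013<w<.019:
    place("green"); p=D([.40,.05,ZG+.15]);bot.reach(p,orient(p,JAW["green"])); st("away")
    for k in VIAL: check(k,"top")
    for k in VIAL: c=check(k,"scene")
    save(c,"g1.png",(210,130,450,350),2.6); save(bot.camera("top"),"g2.png",(170,190,470,310),2.6)
```

```text
down t 20.8 w 0.0449 F [ 0.5 -0.3  0.7] p [0.4726 0.2974 0.2262]
closed t 21.2 w 0.0157 F [-0.   0.4  5.8] p [0.4726 0.2974 0.2261]
lifted t 22.1 w 0.016 F [-0.   0.5  0.2] p [0.4722 0.2972 0.3247]
in t 26.3 w 0.0155 F [ 0.3 -0.1 -1.2] p [ 0.4689 -0.2759  0.2296]
open t 26.7 w 0.0452 F [-0.7  0.5 -0.1] p [ 0.4688 -0.2758  0.2296]
away t 29.1 w 0.045 F [-0.2 -0.2 -0.4] p [0.4005 0.0495 0.3755]
red top 44 mid [-0.0001 -0.0006  0.0768] top z 0.0826
yellow top 44 mid [-0.0009 -0.0008  0.0733] top z 0.0821
green top 48 mid [-0.0005  0.0001  0.0761] top z 0.0816
red scene 76 mid [-0.0006  0.0038  0.0728] top z 0.0808
yellow scene 65 mid [-0.0009  0.0041  0.0733] top z 0.0811
green scene 63 mid [-0.0009  0.0028  0.0728] top z 0.081
```

View pics/g1.png

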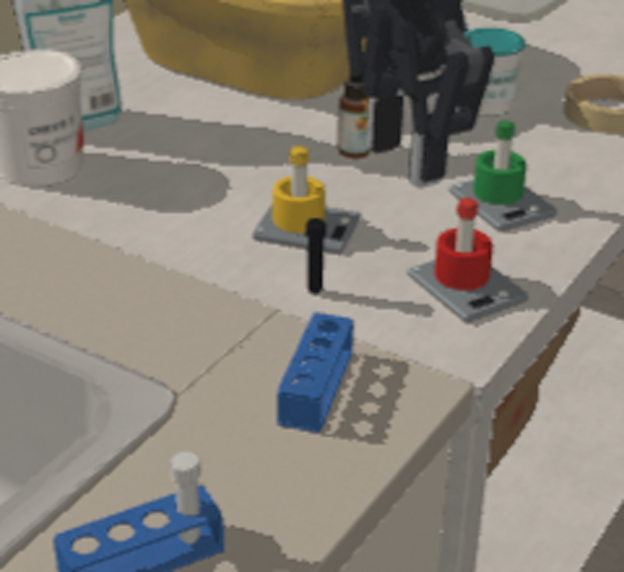

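View pics/g2.png

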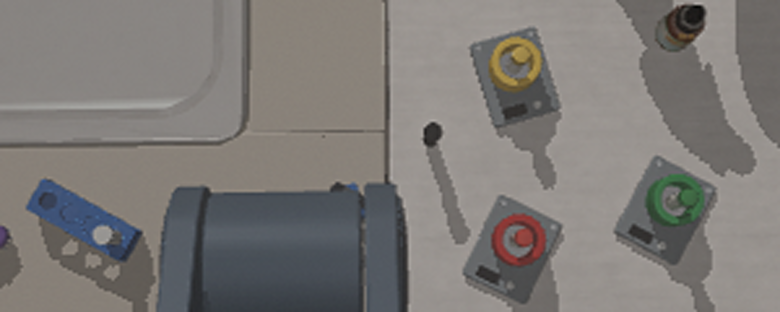

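All three vials stand upright in their own wells (scene crop 299,175; 466,230; 504,150). The white vial (186,490) and the dropper (355,125) are where they were, and the arm is clear.

```bash
python3 -c "
from bench import bot
bot.job_done()"
```

```text
the job is handed in; nothing more can be done
```

I put the red, yellow and green vials, in that order, upright in the wells of their own colours. I handed the job in with the robot's clock at about 30 s.

- **Position:** by the top camera, each cap lies within about 1 mm of its well axis. The scene camera puts them 3–4 mm towards itself in y. It showed a similar shift when I measured the wells and caps at the start, and it is well within the 12 mm limit.
- **Seating:** the cap tops measured 81–83 mm above the table where 80 mm is expected, so the feet read 13–15 mm up against the 18 mm limit. The other cap measurements scattered by up to 4 mm in height, so I take the vials as standing on the well floors.
- **Uprightness:** I judged the tilt from the pictures only. All three look upright.
- **Bystanders:** the white vial, dropper bottle and black look-alike look unmoved in the last pictures, though I did not measure them again. The arm ended clear of everything, and no check failed.

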